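# Clamp a tube in the hand-pumped hold-down press

### The job

Take the thickest of the three tubes from the wooden cradle, lay it in the vee block under the press's ram, roughly centred, and let go of it. Then pump the press's lever in full strokes, letting it spring right back up each time, until the pad bites on the tube and holds it firmly; stop when the lever has clearly gone heavy, because bearing on crushes the thin tube. Leave the lever up and everything else where it is.

Things in the scene. Friction and masses are not known exactly. Their poses are not given: they have to be found in the camera images.
- tube_30: the thickest tube: bare metal, thin-walled, diameter 30 mm, length 240 mm, about 0.2 kg. Origin at its centre on its axis; x along the tube. It starts lying in one of the three cradle slots, axis 40 mm above the table; its last 60 mm at each end overhang the cradle rails, free underneath. Above 120 N of pad force it is crushed.
- tube_23: middle tube, diameter 23 mm, 240 mm long, bare metal; origin at its centre, x along it. Stays in the cradle.
- tube_17: thin tube, diameter 17 mm, 240 mm long, bare metal; origin at its centre, x along it. Stays in the cradle.
- cradle: fixed wooden cradle, 120 x 210 mm, 37 mm high, origin under its centre: two rails 100 mm apart along its x with three flat-bottomed slots 36 mm wide, 68 mm apart along its y, slot floors 25 mm above the table; tubes lie along its x. Which tube lies in which slot varies.
- press: fixed grey C-frame press, origin under the ram axis on the table; x along the vee groove, y to its open side (+y); yaw within 9 degrees of the robot's axes. Head over the vee: x -30 to +30, y up to +33 mm, z 128 to 231 mm; column at y under -55 mm, with the pump and lever beyond. The tube goes in sideways from +y, best held by its -x end. Base 14 mm thick, x -65 to +80, y to +60 mm.
- vee (a point): middle of the bottom line of the press's vee block, right under the ram, 30 to 38 mm above the table (it varies); axes as press (x along the groove, z up). Groove 90 mm long, flanks at 45 degrees, rims 17 mm above this point and 17 mm to either side. The 30 mm tube at rest in it has its axis 21 mm above this point; its ends stick out both ways, free underneath beyond x = -65 mm.
- pad: pressure pad under the ram: steel disc, diameter 34 mm, 8 mm thick, origin at the centre of its lower face. It starts 97 to 100 mm above the table, 23 to 34 mm above the top of the laid tube. The ram comes down about 10 mm per full lever stroke (9 to 13 mm in the first), after an idle first 0.05 to 0.25 rad of the stroke, and stays where it is pumped to; it cannot be raised again.
- pad_face (a point): centre of the pad's lower face (same point as the pad's origin). The pad sits on a 16 N/mm die spring that yields upwards once it is on the tube. 35 N of pad force holds the tube firmly; when the lever is let go the ram keeps what it has, up to about 57 N; above 120 N, even briefly, the tube is crushed.
- lever (a joint): pump lever, rad: 0 = sprung up (0.45 rad above level), grows as pushed down, 0.8 = lower stop, suddenly hard. Full stroke: 0.7 or more, then right back up; short strokes gain nothing. Springs up by itself. Slow push at the grip: 3 to 5 N idle, a knock, 7 to 10 N moving the ram freely, then 1 N more per 10 N of pad force: 13 N at 35 N, 16 N at 65 N, 21 N at 110 N; 1 N per 8 mm of the grip's way.
- lever_grip (a point): centre of the lever's rubber cross-grip: a bar of diameter 24 mm, 84 mm long, lying level along the x of vee, on the end of the lever, 170 mm from the pivot; about 0.20 m above the table with the lever up, 0.07 m with it down. It can be pressed from above with closed fingers.
- lever_pivot (a point): pivot of the lever, 130 mm above the table, at x = 0, y = -135 mm in press; the pivot axis is level along that x and the lever reaches from it to -y, so the grip swings in an upright plane.
- wrench: open wrench lying on the table; leave alone
- screwdriver: screwdriver lying on the table; leave alone
- oil_can: closed grey can, 60 mm wide, 130 mm high; leave alone
- flange: flat steel ring, 76 mm wide, 14 mm high; leave alone
- fitting: small brass pipe fitting, 32 mm wide, 45 mm high; leave alone
- carton: small cardboard box, 90 x 70 x 50 mm; leave alone
Mind the look-alikes: they are no part of the job. Leave any yellow look-alike of the tube_30 alone.

How it is judged (in metres and radians):
On the way, in this order (a step that is already met when the one before it is completed fails the run):
1. the thickest tube lies in the vee block under the ram, roughly centred, and is let go (y of tube_30 in the frame of vee between -0.006 and 0.006 m and x of tube_30 in the frame of vee between -0.03 and 0.03 m and z of tube_30 in the frame of vee between 0.017 and 0.0245 m and angle between the x axis of tube_30 and the x axis of vee, either way round below 0.07 rad and contact force between the fingers and tube_30 below 0.5 N and linear speed of tube_30 below 0.03 m/s), for 0.3 s.
2. first full stroke: lever down (value of joint lever above 0.6 rad), for 0.02 s.
3. lever back up (value of joint lever below 0.2 rad), for 0.02 s.
4. second full stroke: lever down (value of joint lever above 0.6 rad), for 0.02 s.
5. lever back up (value of joint lever below 0.2 rad), for 0.02 s.
6. pumped on until the pad holds the tube firmly (over 35 N) (contact force between pad and tube_30 above 35 N), for 0.2 s.
At the end, for the whole second after the job is handed in: The 30 mm tube lies down in the vee block (axis along the groove within 4 degrees, centred within 30 mm along it), the pad presses on it with more than 35 N with the lever let go and sprung up (below 0.1 rad), and nothing has been crushed or disturbed (y of tube_30 in the frame of vee between -0.006 and 0.006 m and x of tube_30 in the frame of vee between -0.03 and 0.03 m and z of tube_30 in the frame of vee between 0.017 and 0.0245 m and angle between the x axis of tube_30 and the x axis of vee, either way round below 0.07 rad and contact force between pad and tube_30 above 35 N and value of joint lever below 0.1 rad and linear speed of tube_30 below 0.02 m/s); the robot touches nothing.
It fails at once if the tube is crushed: the pad presses on it with more than 120 N (contact force between pad and tube_30 above 120 N).
It fails at once if one of the other two tubes is moved more than 30 mm (distance of any of tube_23, tube_17 from where it was at the start of the episode above 0.03 m).
It fails at once if a bystander (wrench, screwdriver, can, ring, fitting, carton) is moved more than 30 mm (distance of any of wrench, screwdriver, oil_can, flange, fitting, carton from where it was at the start of the episode above 0.03 m).
It also fails if it takes over 64 s, if anything falls off the work surface, if the arm or the gripper's body presses on something with over 40 N, if the wrist force passes 120 N, or if a joint passes its speed limit or range.

### The arm

A 6-joint arm with a two-finger parallel gripper is mounted at the origin on the work surface. World frame = base frame: x ahead of the robot, y to its left, z up, the work surface at z = 0. Lengths are in m, angles in degrees, forces in N, time in s.
With the tool pointing down it reaches from about 0.3 to 0.75 m from the base axis. Payload 8.5 kg.
Tool frame: the origin (TCP) lies at the very end of the fingers, on their centre line; the grasp point (between the pads) lies 19 mm behind it; z points along the fingers, y is the line along which they close (so a half turn about z gives the same grasp; the last joint's range is limited). The gripper opens to 85 mm and grips with 20 to 120 N. Pads are 22 mm wide; open, the fingers measure 114 mm over their backs; the gripper's body (76 mm by 85 mm) begins 54 mm behind the grasp point. The pads swing forward as they close: fully open they stand 13 mm farther back than shut.
Start: joints at [-88.539, 21.807, 74.336, -0, 83.858, -12.336], TCP at [0.131, -0.534, 0.198] pointing down, gripper open.
Joint ranges: [-178.18, 178.18], [-50.72, 133.34], [12.68, 142.11], [-81.47, 261.47], [9.98, 163.14], [-165.26, 165.26]. Speed limits (degrees/s): [136.94, 136.94, 180, 180, 180, 180].

### API

Orientations are given as a 3x3 rotation matrix whose columns are the frame's x, y, z axes.
In Python, from rig import env, imaging gives the robot as it stands. The module is installed in compiled form; this text tells all that it offers.
- The arm moves only by the tool arm_command, never from a script. Its arguments are lists of equal length, an entry for each row: "turn": the turn, a rotation vector about the tool's x, y, z in units of 5 degrees (1.0 is 5 degrees), a list of three; "xyz": the shift along the tool's x, y, z in units of 50 mm (1.0 is 50 mm), a list of three; "claw": the finger opening in mm, from 0 to 85.4. A call has 1 to 12 rows; each row shifts and turns the commanded pose from where the row before left it, along the tool's axes as they then stand; what a row does not reach is not made up. A row lasts 1/10 s, in which the tool goes at most 50 mm and 8.59 degrees, less where a joint would pass 70% of its speed; a pose out of reach is approached as far as the arm can. A call is refused whole if a number of a shift passes 1 or a number of a turn 1, either way. A call with a gripper value outside its range is refused whole. The fingers move at their own pace and stop on an object; "squeeze" is the grip in N (left out, the last holds). Time passes only in rows, so rows that do not move let the fingers close. It gives the time, the measured TCP pose, the force, the opening and the grip force at its end, in the units of the state.
- env.observe(): the state, without advancing time (a new reading comes with each control period).
- imaging.get_image(name): name is "side" or "top" or "wrist"; returns (picture, depth): 420x560x3 uint8, blue, green, red; 420x560 float32, m along the optical axis (not along the pixel's ray), 0 where there is no reading.
- imaging.camera_info(name): a dict with "camera_matrix" (3x3 intrinsics, pixels), "rvec" (rotation vector, rad) and "tvec" (3), from world to camera coordinates, as OpenCV has them. Camera axes: x right, y down, z forward; pixel columns grow to the right and rows downward; lengths in m; the calibration is good to about 2 mm. A picture is of the moment at which its call begins: read the wrist's pose just before it. camera_info takes no time and is no camera call; for the wrist camera it gives the pose at the moment of the call.
- env.close_job(): hands the job in; it is judged then, once.
The state is a dict: "time_s": time; "q": joint angles; "qvel": joint speeds; "joint_efforts": joint torques, N m; "position": TCP position; "tool_rot": TCP orientation; "ft_force": force on the tool from outside, world axes, zero at the start; "wrist_torque": the same for the moment, N m; "grip_width": finger opening in m; "gripper_force": force on a finger pad.
Only numpy, scipy, OpenCV 4.12 (cv2) and the standard library are available. Lean on these libraries where they do the work, as an engineer would, in place of code of your own. Each camera call takes 0.05 s, during which the arm holds its last target. There are 200 camera calls.

## Working session

There is one attempt and no reset: what is moved stays moved. The work goes in short steps, Python scripts to look and compute and a tool call to move; the robot and the scene stay as the last step left them, time stands still between calls to the robot, and variables do not carry over. Pictures are saved under pics/ and viewed, at most 10 in all, crops included, and the job is handed in when it is done.

Besides the shell and the picture viewer there is one more tool, called by a JSON object that holds its "api" and its "payload". arm_command: Moves the arm, as the interface text tells. Its arguments: {"type":"object","properties":{"turn":{"type":"array"},"xyz":{"type":"array"},"claw":{"type":"array"},"squeeze":{"type":"number"}},"required":["turn","xyz","claw"]}

```bash
mkdir -p pics
cat > h.py <<'E'
import numpy as np, cv2
from rig import env, imaging
def cam(n):
    i=imaging.camera_info(n); K=np.array(i["camera_matrix"]); R=cv2.Rodrigues(np.array(i["rvec"],float))[0]; t=np.array(i["tvec"],float).ravel()
    return K,R,t
def cloud(n):
    K,R,t=cam(n); im,d=imaging.get_image(n)
    v,u=np.mgrid[:d.shape[0],:d.shape[1]]
    p=np.stack([(u-K[0,2])/K[0,0]*d,(v-K[1,2])/K[1,1]*d,d],-1)
    w=(p-t)@R; w[d==0]=np.nan
    return im,d,w
E
python3 - <<'E'
from h import *
for n in("top","side"):
    im,d,w=cloud(n); np.savez(n+".npz",im=im,d=d,w=w); cv2.imwrite(f"pics/{n}0.png",im)
    K,R,t=cam(n); print(n,K[0,0],(-R.T@t).round(3),R[2].round(3),(d==0).mean())
o=env.observe(); print(o["time_s"],o["position"],o["tool_rot"],o["ft_force"])
E
```

```text
top 466.5036732774622 [ 0.301 -0.043  1.354] [ 0.165  0.019 -0.986] 0.0038180272108843537
side 436.34457368034134 [0.053 0.83  1.018] [ 0.34  -0.661 -0.669] 0.004340986394557823
0.1 [ 0.13116663 -0.53381922  0.19708393] [[ 9.71149904e-01  2.38469839e-01  3.29118164e-06]
 [ 2.38469635e-01 -9.71149091e-01  1.29452205e-03]
 [ 3.11900693e-04 -1.25639012e-03 -9.99999162e-01]] [ 0.03557162 -0.24451278  0.34332903]
```

View pics/top0.png

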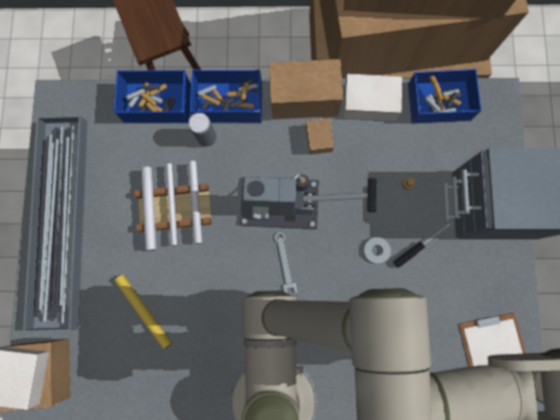

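View pics/side0.png

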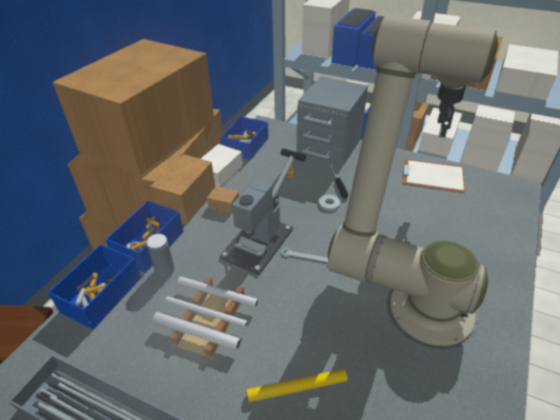

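The top view shows the thick tube at about (150,207), the thinner ones at (172,204) and (196,202), the press at (270,200) with its open side to the left, and the grip at (372,195). In the side view the vee is at about (250,245), the grip at (293,155). Next I measure.

Run:
```python
from h import *
T=np.load("top.npz"); S=np.load("side.npz")
def crop(w,im,u0,u1,v0,v1): return w[v0:v1,u0:u1].reshape(-1,3),im[v0:v1,u0:u1].reshape(-1,3).astype(int)
def line(P,lab):
    c=P.mean(0); _,s,V=np.linalg.svd(P-c,full_matrices=False); a=V[0]*np.sign(V[0,0]); q=(P-c)@a; n=np.array([-a[1],a[0],0]); e=(P-c)@n
    print(lab,len(P),"mid",(c+a*(q.min()+q.max())/2).round(4),"dir",a.round(4),"yaw",np.degrees(np.arctan2(a[1],a[0])).round(2),"len",np.ptp(q).round(3),"wid",np.ptp(e).round(3),"z",np.percentile(P[:,2],[5,50,95]).round(4))
for lab,b in dict(t1=(138,161,160,255),t2=(163,180,158,250),t3=(185,205,155,248)).items():
    P,C=crop(T["w"],T["im"],*b); m=(C.min(1)>150)&(P[:,2]>.02)&(P[:,2]<.08); line(P[m],lab)
# table level
for n,D in(("top",T),("side",S)):
    w=D["w"]; m=(abs(w[...,2])<.02)&(w[...,0]>.3)&(w[...,0]<.8)&(abs(w[...,1])<.3); print(n,"table z",np.median(w[m][:,2]))
# grip
for n,D,b in(("top",T,(355,390,170,220)),("side",S,(270,315,140,170))):
    P,C=crop(D["w"],D["im"],*b); m=(P[:,2]>.15)&(P[:,2]<.26)&(C.max(1)<70); line(P[m],n+" grip")
# head top, base
P,C=crop(T["w"],T["im"],235,325,165,235)
m=(P[:,2]>.21)&(P[:,2]<.245); Q=P[m]; r=cv2.minAreaRect(Q[:,:2].astype(np.float32)); print("head",len(Q),r,np.median(Q[:,2]))
m=(P[:,2]>.006)&(P[:,2]<.022); Q=P[m]; r=cv2.minAreaRect(Q[:,:2].astype(np.float32)); print("base",len(Q),r,np.median(Q[:,2]))
b=(205,310,170,285); P,C=crop(S["w"],S["im"],*b)
m=(P[:,2]>.006)&(P[:,2]<.022)&(P[:,0]>.4);Q=P[m]; r=cv2.minAreaRect(Q[:,:2].astype(np.float32)); print("base side",len(Q),r)
i=S["im"][170:285,205:310]; cv2.imwrite("pics/veecrop.png",cv2.resize(i,None,fx=5,fy=5,interpolation=cv2.INTER_CUBIC))
```

```text
t1 729 mid [0.5347 0.3559 0.0521] dir [ 0.9945  0.105  -0.0025] yaw 6.03 len 0.238 wid 0.027 z [0.0435 0.0527 0.0583]
t2 427 mid [0.5472 0.2947 0.0404] dir [ 9.943e-01  1.062e-01 -2.000e-04] yaw 6.1 len 0.237 wid 0.016 z [0.0344 0.0407 0.0456]
t3 381 mid [0.5532 0.2249 0.0462] dir [ 0.9944  0.1057 -0.0043] yaw 6.07 len 0.238 wid 0.018 z [0.0404 0.0464 0.0512]
top table z 0.00034276244660286654
side table z -0.00014494039233869385
top grip 320 mid [ 0.5381 -0.2487  0.2125] dir [ 0.9986 -0.048   0.0234] yaw -2.75 len 0.085 wid 0.023 z [0.2053 0.2131 0.218 ]
side grip 140 mid [ 0.5344 -0.2429  0.2086] dir [ 0.9997 -0.0029  0.0262] yaw -0.17 len 0.08 wid 0.025 z [0.197  0.2095 0.2155]
head 1274 ((0.5478919148445129, 0.005545753985643387), (0.13009615242481232, 0.06128917261958122), 87.98683166503906) 0.2260569475739944
base 1352 ((0.5654146671295166, -0.014278694987297058), (0.20852425694465637, 0.2610558271408081), 0.9985458850860596) 0.013829708955547049
base side 1549 ((0.6228921413421631, -0.09642261266708374), (0.3283764123916626, 0.5661211013793945), 27.90409278869629)
```

View pics/veecrop.png

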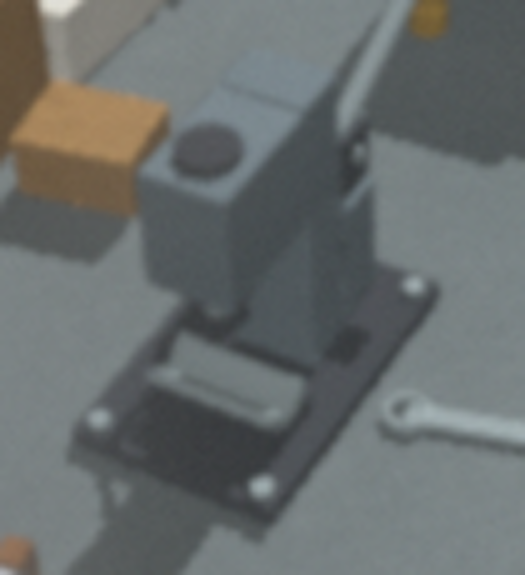

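The crop shows the vee block's front rim from (150,375) to (275,415), the lit back flank behind it, and the head's front and near faces. I'll fit those planes from depth.

Run:
```python
from h import *
S=np.load("side.npz"); T=np.load("top.npz")
w=S["w"]; wt=T["w"]
# head faces (side): normals
def plane2d(P,axis):  # fit coordinate axis = a*other+b robustly
    o=1-axis; m=np.ones(len(P),bool)
    for _ in range(6):
        c=np.polyfit(P[m,o],P[m,axis],1); r=P[:,axis]-np.polyval(c,P[:,o]); m=abs(r)<max(2*np.std(r[m]),.0015)
    return c,m.sum(),np.std(r[m])
P=w[170:245,230:280].reshape(-1,3); Q=P[(P[:,2]>.14)&(P[:,2]<.215)&(P[:,0]>.4)&(P[:,0]<.7)]
gx=np.gradient(w,axis=1);gy=np.gradient(w,axis=0);n=np.cross(gy,gx);n/=np.linalg.norm(n,axis=-1,keepdims=True)+1e-12
N=n[170:245,230:280].reshape(-1,3)[(P[:,2]>.14)&(P[:,2]<.215)&(P[:,0]>.4)&(P[:,0]<.7)]
fy=Q[abs(N[:,1])>.85]; fx=Q[abs(N[:,0])>.85]
for nm,F,ax in(("+y face",fy,1),("-x face",fx,0)):
    c,k,s=plane2d(F,ax); print(nm,k,"slope",np.degrees(np.arctan(c[0])).round(2),"at mean",F.mean(0).round(4),"sd",s.round(4),"val at x=.55/y=0",np.polyval(c,.55 if ax==1 else 0).round(4))
# top: head top edges by rows
P=wt[165:235,235:300].reshape(-1,3); H=P[(P[:,2]>.22)&(P[:,2]<.24)]
for x in np.arange(.50,.60,.01):
    q=H[abs(H[:,0]-x)<.005]
    if len(q):print("x",x.round(3),"y",q[:,1].min().round(4),q[:,1].max().round(4),len(q))
for y in np.arange(-.06,.07,.02):
    q=H[abs(H[:,1]-y)<.006]
    if len(q):print("y",y.round(3),"x",q[:,0].min().round(4),q[:,0].max().round(4))
# base from top
P=wt[170:235,238:325].reshape(-1,3); B=P[(P[:,2]>.008)&(P[:,2]<.02)&(P[:,1]<.09)&(P[:,1]>-.13)]
print("base",cv2.minAreaRect(B[:,:2].astype(np.float32)),cv2.boxPoints(cv2.minAreaRect(B[:,:2].astype(np.float32))).round(4).tolist())
# vee profile
P=w[225:275,225:280].reshape(-1,3); V=P[(P[:,2]>.025)&(P[:,2]<.065)&(P[:,0]>.45)&(P[:,0]<.65)&(P[:,1]>-.05)&(P[:,1]<.06)]
th=np.radians(-2); y=V[:,1]+np.tan(-th)*(V[:,0]-.545)
for a in np.arange(-.03,.05,.003):
    q=V[(abs(y-a)<.0015)]
    if len(q)>2: print("v y",a.round(3),"z",np.percentile(q[:,2],[10,50,90]).round(4),"x",q[:,0].min().round(3),q[:,0].max().round(3),len(q))
```

```text
+y face 188 slope -2.24 at mean [0.5493 0.0689 0.1807] sd 0.001 val at x=.55/y=0 0.07
-x face 363 slope 2.39 at mean [ 0.52   -0.002   0.1757] sd 0.0008 val at x=.55/y=0 0.5183
x 0.52 y -0.0578 0.071 149
x 0.53 y -0.0578 0.0712 217
x 0.54 y -0.0578 0.0687 203
x 0.55 y -0.0578 0.0689 206
x 0.56 y -0.0578 0.069 201
x 0.57 y -0.0603 0.0692 204
x 0.58 y -0.028 0.0667 43
y -0.06 x 0.5161 0.5736
y -0.04 x 0.5155 0.5739
y -0.02 x 0.517 0.5766
y 0.0 x 0.5187 0.5775
y 0.02 x 0.5186 0.5774
y 0.04 x 0.5195 0.5774
y 0.06 x 0.5209 0.5803
base ((0.5423597097396851, -0.020039208233356476), (0.15974795818328857, 0.2176627516746521), 0.22611090540885925) [[0.46209999918937683, 0.0885000005364418], [0.4629000127315521, -0.12919999659061432], [0.6226999759674072, -0.12860000133514404], [0.6218000054359436, 0.08910000324249268]]
v y -0.03 z [0.0336 0.04   0.0574] x 0.516 0.516 3
v y -0.027 z [0.0304 0.0475 0.0619] x 0.515 0.518 6
v y -0.024 z [0.0327 0.0446 0.0562] x 0.517 0.517 5
v y -0.021 z [0.0292 0.0362 0.061 ] x 0.516 0.564 18
v y -0.018 z [0.0292 0.0468 0.0603] x 0.517 0.569 78
v y -0.015 z [0.0297 0.0434 0.0593] x 0.519 0.563 26
v y 0.015 z [0.0419 0.042  0.0421] x 0.546 0.593 3
v y 0.018 z [0.0387 0.0436 0.0449] x 0.506 0.581 11
v y 0.021 z [0.0397 0.0443 0.047 ] x 0.503 0.589 28
v y 0.024 z [0.0383 0.0422 0.0454] x 0.506 0.592 34
v y 0.027 z [0.0335 0.04   0.0439] x 0.504 0.592 33
v y 0.03 z [0.033  0.0372 0.0422] x 0.503 0.593 42
v y 0.033 z [0.0285 0.0338 0.0397] x 0.504 0.595 36
v y 0.036 z [0.0285 0.0318 0.0371] x 0.504 0.592 32
v y 0.039 z [0.0299 0.0311 0.0322] x 0.505 0.576 13
v y 0.042 z [0.033  0.0336 0.0356] x 0.521 0.594 6
v y 0.045 z [0.0355 0.0359 0.0378] x 0.513 0.584 3
v y 0.048 z [0.0252 0.0385 0.0411] x 0.503 0.593 9
```

```bash
cat > go.py <<'E'
import sys
from h import *
from scipy.spatial.transform import Rotation as Ro
def state():
    o=env.observe(); return o,np.array(o["position"]),np.array(o["tool_rot"])
def to(x,y,z,yaw,pitch=0):
    o,p,R=state(); a=np.radians(yaw)
    G=np.array([[np.cos(a),np.sin(a),0],[np.sin(a),-np.cos(a),0],[0,0,-1]])
    rv=Ro.from_matrix(R.T@G).as_rotvec(degrees=True)/5
    d=np.array([x,y,z])-p
    print("t",round(o["time_s"],2),"p",p.round(4),"turn units",rv.round(3),"shift units now-axes",(R.T@d/.05).round(3),"goal-axes",(G.T@d/.05).round(3),"F",np.round(o["ft_force"],1),"grip",round(o["grip_width"],4),round(o["gripper_force"],1))
if __name__=="__main__": to(*map(float,sys.argv[1:]))
E
python3 - <<'E'
from h import *
T=np.load("top.npz"); w=T["w"]
for n,(u0,u1,v0,v1),zm in(("can",(185,215,108,150),.1),("carton",(303,336,115,155),.035),("wrench",(270,300,230,295),.003),("fit",(400,418,175,195),.02)):
    P=w[v0:v1,u0:u1].reshape(-1,3);P=P[(P[:,2]>zm)&(P[:,2]<.2)]; print(n,np.percentile(P,[2,98],axis=0).round(3).tolist())
E
python3 go.py .32 -.35 .30 6.05
```

```text
can [[0.728, 0.177, 0.103], [0.781, 0.23, 0.135]]
carton [[0.706, -0.168, 0.039], [0.795, -0.098, 0.055]]
wrench [[0.293, -0.069, 0.003], [0.469, 0.009, 0.174]]
fit [[0.598, -0.403, 0.02], [0.623, -0.377, 0.049]]
t 0.1 p [ 0.1312 -0.5338  0.1971] turn units [-0.015 -0.003  1.549] shift units now-axes [ 4.545 -2.672 -2.054] goal-axes [ 4.143 -3.258 -2.058] F [ 0.  -0.2  0.3] grip 0.0848 0.0
```

{"api": "arm_command", "payload": {"turn": [[0, 0, 0.775], [0, 0, 0.775], [0, 0, 0], [0, 0, 0], [0, 0, 0], [0, 0, 0], [0, 0, 0], [0, 0, 0], [0, 0, 0], [0, 0, 0], [0, 0, 0], [0, 0, 0]], "xyz": [[0, 0, -1], [0, 0, -1], [0.8, -0.65, 0], [0.8, -0.65, 0], [0.8, -0.65, 0], [0.8, -0.65, 0], [0.8, -0.65, 0], [0.34, -0.84, 0], [0.34, -0.84, 0], [0.34, -0.84, 0], [0.34, -0.84, 0], [0.34, -0.84, 0]], "claw": [85, 85, 85, 85, 85, 85, 85, 60, 56, 56, 56, 56]}}

```text
time_s: 1.3
position: [0.3699, -0.1373, 0.2975]
tool_rot: [[0.994, 0.105, -0.0], [0.105, -0.994, 0.0], [-0.0, -0.0, -1.0]]
ft_force: [0.6, -0.7, 0.2]
grip_width: 0.0563
gripper_force: 0.0
```

```bash
python3 go.py .440 .346 .15 6.05
```

```text
t 1.3 p [ 0.3699 -0.1373  0.2975] turn units [-0.003  0.002 -0.006] shift units now-axes [ 2.41  -9.464  2.952] goal-axes [ 2.414 -9.464  2.95 ] F [ 0.6 -0.7  0.2] grip 0.0563 0.0
```

{"api": "arm_command", "payload": {"turn": [[0, 0, 0], [0, 0, 0], [0, 0, 0], [0, 0, 0], [0, 0, 0], [0, 0, 0], [0, 0, 0], [0, 0, 0], [0, 0, 0], [0, 0, 0], [0, 0, 0], [0, 0, 0]], "xyz": [[0.22, -0.85, 0], [0.22, -0.85, 0], [0.22, -0.85, 0], [0.22, -0.85, 0], [0.22, -0.85, 0], [0.22, -0.85, 0.3], [0.22, -0.85, 0.55], [0.22, -0.85, 0.55], [0.22, -0.85, 0.55], [0.22, -0.85, 0.55], [0.2, -0.85, 0.45], [0, 0, 0]], "claw": [56, 56, 56, 56, 56, 56, 56, 56, 56, 56, 56, 56]}}

```text
time_s: 2.5
position: [0.4374, 0.3355, 0.1499]
tool_rot: [[0.994, 0.109, -0.006], [0.109, -0.994, -0.002], [-0.006, 0.001, -1.0]]
ft_force: [0.1, -1.8, 0.1]
grip_width: 0.0558
gripper_force: 0.0
```

```bash
python3 - <<'E'
from h import *
im,d,w=cloud("wrist"); cv2.imwrite("pics/w1.png",im)
m=(im.min(2)>150)&(w[...,2]>.046)&(w[...,2]<.07)&(w[...,1]>.325)&(w[...,1]<.39)&(w[...,0]>.38)
P=w[m]; c=np.polyfit(P[:,0],P[:,1],1); print(len(P),np.degrees(np.arctan(c[0])),"y at x=.44",np.polyval(c,.44),"x",np.percentile(P[:,0],[0.5,99.5]),"ztop",np.percentile(P[:,2],95))
E
python3 go.py .440 .346 .021 6.05
```

```text
6391 5.848082182783149 y at x=.44 0.34862217642671134 x [0.41626593 0.58476192] ztop 0.054639213729943265
t 2.55 p [0.438  0.3338 0.1516] turn units [0.016 0.048 0.035] shift units now-axes [ 0.077 -0.242  2.612] goal-axes [ 0.065 -0.239  2.613] F [-0.2 -0.3 -0.1] grip 0.0557 0.0
```

View pics/w1.png

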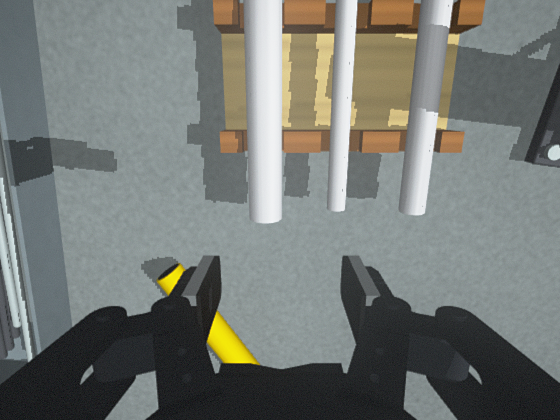

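The wrist view shows the thick tube's free end at about (265,220), the fingers left of and behind it, and nothing under the fingers. I move over it, descend, then grip.

{"api": "arm_command", "payload": {"turn": [[0.016, 0.048, 0.035], [0, 0, 0], [0, 0, 0], [0, 0, 0], [0, 0, 0], [0, 0, 0], [0, 0, 0]], "xyz": [[0.07, -0.26, 0], [0, 0, 0.4], [0, 0, 0.6], [0, 0, 0.6], [0, 0, 0.5], [0, 0, 0], [0, 0, 0]], "claw": [56, 56, 56, 56, 56, 56, 56], "squeeze": 80}}

```text
time_s: 3.25
position: [0.4425, 0.3459, 0.0503]
tool_rot: [[0.995, 0.101, 0.006], [0.101, -0.995, 0.003], [0.006, -0.002, -1.0]]
ft_force: [0.7, -0.5, 0.5]
grip_width: 0.0559
gripper_force: 0.0
```

```bash
python3 go.py .440 .347 .021 6.05
```

```text
t 3.25 p [0.4425 0.3459 0.0503] turn units [-0.023 -0.067 -0.047] shift units now-axes [-0.051 -0.027  0.586] goal-axes [-0.047 -0.028  0.586] F [ 0.7 -0.5  0.5] grip 0.0559 0.0
```

{"api": "arm_command", "payload": {"turn": [[-0.016, -0.05, -0.04], [0, 0, 0], [0, 0, 0], [0, 0, 0], [0, 0, 0], [0, 0, 0], [0, 0, 0], [0, 0, 0], [0, 0, 0]], "xyz": [[-0.04, -0.03, 0.3], [0, 0, 0.28], [0, 0, 0], [0, 0, 0], [0, 0, 0], [0, 0, 0], [0, 0, 0], [0, 0, 0], [0, 0, 0]], "claw": [56, 56, 56, 40, 25, 20, 20, 20, 20]}}

```text
time_s: 4.15
position: [0.4396, 0.3472, 0.02]
tool_rot: [[0.994, 0.106, -0.0], [0.106, -0.994, 0.0], [-0.0, -0.0, -1.0]]
ft_force: [-0.4, -0.0, 0.4]
grip_width: 0.0203
gripper_force: 0.0
```

```bash
python3 go.py .440 .347 .110 6.05
```

```text
t 4.15 p [0.4396 0.3472 0.02  ] turn units [-0.     0.001  0.004] shift units now-axes [ 0.008  0.005 -1.8  ] goal-axes [ 0.008  0.005 -1.8  ] F [-0.4 -0.   0.4] grip 0.0203 0.0
```

The fingers closed to 20 mm with no grip force, which a 30 mm tube can't allow. I look before doing anything else.

Run:
```python
from h import *
im,d,w=cloud("wrist"); a=cv2.resize(im,(400,300))
im2,d2,w2=cloud("side"); b=cv2.resize(im2[250:370,120:280],(400,300))
cv2.imwrite("pics/w2.png",np.hstack([a,b]))
for nm,ww,i in(("wrist",w,im),("side",w2,im2)):
    m=(i.min(2)>140)&(ww[...,2]>.03)&(ww[...,2]<.08)&(ww[...,1]>.32)&(ww[...,1]<.40)&(ww[...,0]>.38)&(ww[...,0]<.7)
    P=ww[m]; c=np.polyfit(P[:,0],P[:,1],1); print(nm,len(P),np.degrees(np.arctan(c[0])),np.polyval(c,.44),np.percentile(P[:,0],[1,99]),np.percentile(P[:,2],[5,95]))
```

```text
wrist 16870 5.933104000844551 0.3483432478718075 [0.41753946 0.55136805] [0.04611849 0.05447973]
side 519 5.886714977771632 0.3524177463365969 [0.41529176 0.6484063 ] [0.04880395 0.05639221]
```

View pics/w2.png

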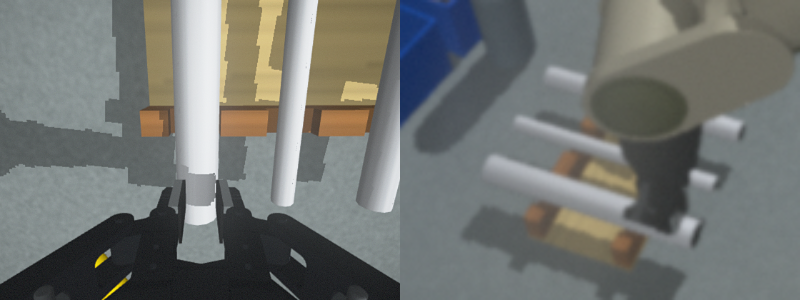

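In the left half (wrist) the tube stands at about (200,190) between the two pads. In the right half (side) the gripper straddles its end at (665,225). So the tube does seem to be between the pads, contrary to the reading. I close further and read again.

{"api": "arm_command", "payload": {"turn": [[0, 0, 0], [0, 0, 0], [0, 0, 0], [0, 0, 0]], "xyz": [[0, 0, 0], [0, 0, 0], [0, 0, 0], [0, 0, 0]], "claw": [10, 10, 10, 10], "squeeze": 80}}

```text
time_s: 4.65
position: [0.4394, 0.3473, 0.0201]
tool_rot: [[0.994, 0.106, -0.0], [0.106, -0.994, 0.0], [-0.0, -0.0, -1.0]]
ft_force: [-1.8, -0.2, 3.4]
grip_width: 0.0105
gripper_force: 2.6
```

Run:
```python
from h import *
o=env.observe(); print(o["time_s"],o["grip_width"],o["gripper_force"],o["ft_force"])
im,d,w=cloud("wrist"); a=im[180:420,160:400]
cv2.imwrite("pics/w3.png",cv2.resize(a,(600,600)))
m=(im.min(2)>140)&(w[...,2]>.03)&(w[...,2]<.08)&(w[...,1]>.32)&(w[...,1]<.40)&(w[...,0]>.38)&(w[...,0]<.7)
P=w[m]; c=np.polyfit(P[:,0],P[:,1],1); print(len(P),np.polyval(c,.44),np.percentile(P[:,0],[1,99]),np.percentile(P[:,2],[5,95]))
# profile across at x about .47
q=w[np.isfinite(w[...,0])&(abs(w[...,0]-.47)<.004)&(w[...,1]>.31)&(w[...,1]<.39)]
for y in np.arange(.32,.38,.004): 
    s=q[abs(q[:,1]-y)<.002]; 
    if len(s): print(y.round(3),np.median(s[:,2]).round(4))
```

```text
4.65 0.010464381786569086 2.5813964009284973 [-1.80262149 -0.19722345  3.40015086]
15934 0.346563654992741 [0.41921356 0.55139294] [0.04617095 0.05464022]
0.32 -0.0007
0.324 -0.0005
0.328 -0.0004
0.332 -0.0006
0.336 0.0438
0.34 0.0488
0.344 0.052
0.348 0.0534
0.352 0.0536
0.356 0.0531
0.36 0.0507
0.364 0.0466
0.368 0.0241
0.372 0.0252
0.376 0.0361
```

View pics/w3.png

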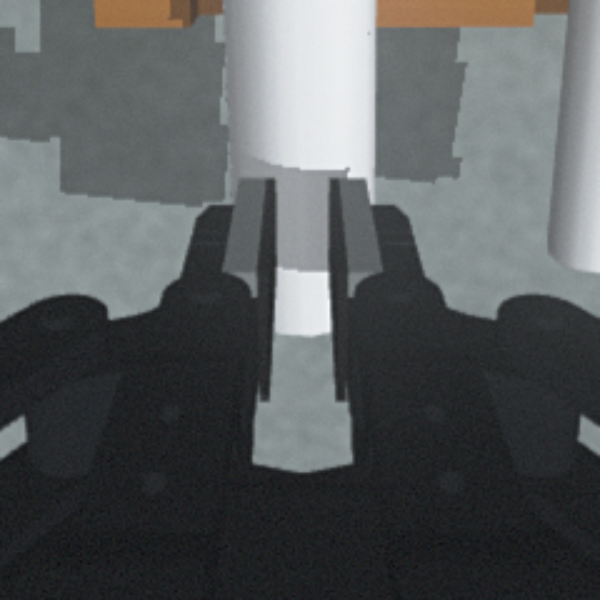

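The close crop shows the pads, at (255,220) and (350,220), in front of and narrower than the tube, so they have closed above it or short of it. I check where the fingertips are in depth.

Run:
```python
from h import *
im,d,w=cloud("wrist")
for u,v in[(260,256),(258,270),(254,285),(302,256),(304,270),(308,285),(280,270),(280,295),(280,305),(280,330),(255,252),(310,252)]: print(u,v,w[v,u].round(4),d[v,u].round(4))
K,R,t=cam("wrist"); print("cam",(-R.T@t).round(4),R[2].round(3))
o=env.observe(); p=np.array(o["position"]);
for dz in(0,-.019): 
    q=p+[0,0,-dz]; c=R@q+t; print("tcp px",dz,(K@c)[:2]/c[2])
```

```text
260 256 [0.4495 0.3573 0.0624] 0.1448
258 270 [0.4493 0.3573 0.0755] 0.1323
254 285 [0.4487 0.358  0.0866] 0.1218
302 256 [0.4515 0.3389 0.0624] 0.1448
304 270 [0.4513 0.3389 0.0756] 0.1322
308 285 [0.4514 0.3382 0.0875] 0.1207
280 270 [0.4389 0.3473 0.053 ] 0.1572
280 295 [0.4257 0.3459 0.0533] 0.1606
280 305 [0.4209 0.3454 0.0545] 0.1608
280 330 [ 3.664e-01  3.397e-01 -3.000e-04] 0.2288
255 252 [0.4491 0.3598 0.0578] 0.1493
310 252 [ 0.4262  0.3265 -0.0019] 0.214
cam [0.5107 0.3546 0.1955] [-0.28  -0.029 -0.959]
tcp px 0 [280.38849881 242.87383736]
tcp px -0.019 [280.34682697 256.79844857]
```

The depth puts the fingertips at z ≈ 0.057, while the reported TCP is 0.020. The pads have therefore been closing just above the tube, and the reported TCP lies about 35 mm beyond the real tips; x and y agree. I open and re-measure the tips against the table.

{"api": "arm_command", "payload": {"turn": [[0, 0, 0], [0, 0, 0], [0, 0, 0], [0, 0, 0], [0, 0, 0], [0, 0, 0]], "xyz": [[0, 0, -0.1], [0, 0, -0.1], [0, 0, 0], [0, 0, 0], [0, 0, 0], [0, 0, 0]], "claw": [56, 56, 56, 56, 56, 56]}}

```text
time_s: 5.35
position: [0.4395, 0.3471, 0.0298]
tool_rot: [[0.994, 0.106, -0.0], [0.106, -0.994, -0.0], [-0.0, 0.0, -1.0]]
ft_force: [0.3, 0.6, -1.0]
grip_width: 0.0558
gripper_force: 0.0
```

Run:
```python
from h import *
o=env.observe(); p=np.array(o["position"]); print(p.round(4),o["grip_width"],np.round(o["ft_force"],1))
im,d,w=cloud("wrist")
f=(im.max(2)<110)&(d>0)&(d<.2)&(abs(w[...,0]-p[0])<.03)
for nm,s in(("left",w[...,1]>p[1]+.015),("right",w[...,1]<p[1]-.015)):
    P=w[f&s&(w[...,2]<p[2]+.08)]; P=P[P[:,2]>.01]; z=np.sort(P[:,2]); print(nm,len(P),"lowest z",z[[5,20,60]].round(4),"rel tcp",(z[20]-p[2]).round(4),P[P[:,2]<z[60]].mean(0).round(4))
m=(im.min(2)>140)&(w[...,2]>.03)&(w[...,2]<.08)&(w[...,1]>.32)&(w[...,1]<.40)&(w[...,0]>.38)&(w[...,0]<.7)
P=w[m]; c=np.polyfit(P[:,0],P[:,1],1); print("tube",len(P),np.degrees(np.arctan(c[0])),np.polyval(c,.44),np.percentile(P[:,0],[1,99]),np.percentile(P[:,2],[5,95]))
```

```text
[0.4395 0.3471 0.0298] 0.05576023828770152 [ 0.3  0.6 -1. ]
left 2360 lowest z [0.0671 0.0681 0.0705] rel tcp 0.0383 [0.4368 0.3749 0.0687]
right 2742 lowest z [0.0302 0.0307 0.0317] rel tcp 0.0009 [0.4523 0.2264 0.0309]
tube 15670 6.329392225565718 0.3471270511493352 [0.41752635 0.55395011] [0.0456573  0.05450626]
```

{"api": "arm_command", "payload": {"turn": [[0, 0, 0], [0, 0, 0], [0, 0, 0], [0, 0, 0], [0, 0, 0]], "xyz": [[0, 0, 0.2], [0, 0, 0.2], [0, 0, 0.1], [0, 0, 0.1], [0, 0, 0]], "claw": [56, 56, 56, 56, 56]}}

```text
time_s: 5.9
position: [0.4392, 0.347, -0.0009]
tool_rot: [[0.994, 0.106, -0.002], [0.106, -0.994, -0.001], [-0.002, 0.001, -1.0]]
ft_force: [-0.1, 0.8, -0.5]
grip_width: 0.0558
gripper_force: 0.0
```

{"api": "arm_command", "payload": {"turn": [[0, 0, 0], [0, 0, 0], [0, 0, 0], [0, 0, 0], [0, 0, 0], [0, 0, 0], [0, 0, 0], [0, 0, 0]], "xyz": [[0, 0, 0.14], [0, 0, 0.14], [0, 0, 0], [0, 0, 0], [0, 0, 0], [0, 0, 0], [0, 0, 0], [0, 0, 0]], "claw": [56, 56, 50, 40, 20, 20, 20, 20], "squeeze": 80}}

```text
time_s: 6.7
position: [0.4397, 0.3474, -0.0137]
tool_rot: [[0.994, 0.106, 0.0], [0.106, -0.994, 0.0], [0.001, -0.0, -1.0]]
ft_force: [-1.1, 0.4, 3.8]
grip_width: 0.0279
gripper_force: 78.4
```

Gripped at 78 N and 28 mm. I lift 50 mm and check how the tube hangs.

{"api": "arm_command", "payload": {"turn": [[0, 0, 0], [0, 0, 0], [0, 0, 0], [0, 0, 0], [0, 0, 0]], "xyz": [[0, 0, -0.2], [0, 0, -0.4], [0, 0, -0.4], [0, 0, 0], [0, 0, 0]], "claw": [20, 20, 20, 20, 20]}}

```text
time_s: 7.2
position: [0.4392, 0.347, 0.0357]
tool_rot: [[0.994, 0.106, -0.001], [0.106, -0.994, -0.0], [-0.001, 0.0, -1.0]]
ft_force: [-0.3, 0.4, -2.5]
grip_width: 0.028
gripper_force: 78.7
```

```bash
cat > tube.py <<'E'
from h import *
o=env.observe(); p=np.array(o["position"]); im,d,w=cloud("wrist")
def tube(im,w,p,lab):
    m=(im.min(2)>130)&(w[...,2]>.05)&(w[...,2]<.20)&(w[...,1]>p[1]-.025)&(w[...,1]<p[1]+.045)&(w[...,0]>p[0]-.06)&(w[...,0]<p[0]+.25)
    P=w[m]
    if len(P)<100: print(lab,"few",len(P));return
    xs=np.arange(P[:,0].min()+.005,P[:,0].max()-.005,.008); A=[]
    for x in xs:
        q=P[abs(P[:,0]-x)<.004]
        if len(q)>5: A.append((x,(np.percentile(q[:,1],3)+np.percentile(q[:,1],97))/2,np.percentile(q[:,2],92)))
    A=np.array(A); cy=np.polyfit(A[:,0],A[:,1],1); cz=np.polyfit(A[:,0],A[:,2],1)
    print(lab,len(P),"yaw",np.degrees(np.arctan(cy[0])).round(2),"pitch",np.degrees(np.arctan(cz[0])).round(2),"y@tcp",np.polyval(cy,p[0]).round(4),"ztop@tcp",np.polyval(cz,p[0]).round(4),"x",np.percentile(P[:,0],[.3,99.7]).round(4))
print("tcp",p.round(4),"yaw",np.degrees(np.arctan2(o["tool_rot"][1][0],o["tool_rot"][0][0])).round(2),"F",np.round(o["ft_force"],1),o["grip_width"],o["gripper_force"])
tube(im,w,p,"wrist")
im2,d2,w2=cloud("side"); tube(im2,w2,p,"side")
E
python3 tube.py
```

```text
tcp [0.4392 0.347  0.0357] yaw 6.07 F [-0.3  0.4 -2.5] 0.027992269974501625 78.72617483139038
wrist 26183 yaw 6.53 pitch -0.66 y@tcp 0.3465 ztop@tcp 0.1034 x [0.4157 0.5436]
side 732 yaw 6.6 pitch -0.87 y@tcp 0.3506 ztop@tcp 0.104 x [0.4139 0.6509]
```

{"api": "arm_command", "payload": {"turn": [[0, 0, 0], [0, 0, 0], [0, 0, 0], [0, 0, 0], [0, 0, 0], [0, 0, 0], [0, 0, 0], [0, 0, 0.585], [0, 0, 0.585], [0, 0, 0.585], [0, 0, 0], [0, 0, 0]], "xyz": [[-0.02, 0.3, 0], [-0.02, 0.6, 0], [-0.02, 0.6, 0], [-0.02, 0.6, 0], [-0.02, 0.6, 0], [-0.03, 0.6, 0], [-0.03, 0.54, 0], [0, 0, 0], [0, 0, 0], [0, 0, 0], [0, 0, 0], [0, 0, 0]], "claw": [20, 20, 20, 20, 20, 20, 20, 20, 20, 20, 20, 20]}}

```text
time_s: 8.5
position: [0.4515, 0.1549, 0.0356]
tool_rot: [[0.999, -0.046, -0.001], [-0.046, -0.999, -0.0], [-0.001, 0.0, -1.0]]
ft_force: [0.5, -0.5, -1.1]
grip_width: 0.0282
gripper_force: 79.0
```

```bash
python3 tube.py; python3 go.py .4514 .0418 .020 -2.7
python3 - <<'E'
from h import *
im,d,w=cloud("wrist"); cv2.imwrite("pics/w4.png",im)
P=w[(w[...,2]>.022)&(w[...,2]<.056)&(w[...,0]>.47)&(w[...,0]<.62)&(w[...,1]>-.02)&(w[...,1]<.08)]
y=P[:,1]+np.tan(np.radians(2.3))*(P[:,0]-.547)
for a in np.arange(0,.07,.004):
    q=P[abs(y-a)<.002]
    if len(q)>5: print(a.round(3),np.percentile(q[:,2],[10,50,90]).round(4),q[:,0].min().round(3),q[:,0].max().round(3),len(q))
E
```

```text
tcp [0.4515 0.1549 0.0356] yaw -2.64 F [ 0.5 -0.5 -1.1] 0.02820065406963857 79.04299736022949
wrist 26010 yaw -1.54 pitch -0.64 y@tcp 0.1542 ztop@tcp 0.1033 x [0.428  0.5552]
side 399 yaw -2.64 pitch -0.69 y@tcp 0.1615 ztop@tcp 0.1036 x [0.4249 0.6647]
t 8.6 p [0.4517 0.1552 0.0358] turn units [0.002 0.007 0.01 ] shift units now-axes [0.099 2.266 0.316] goal-axes [0.101 2.266 0.315] F [ 0.1 -0.6 -2.4] grip 0.0282 79.0
0.016 [0.0408 0.0421 0.0435] 0.505 0.531 73
0.02 [0.0436 0.0452 0.0464] 0.505 0.557 572
0.024 [0.0403 0.0424 0.0445] 0.505 0.567 1779
0.028 [0.0366 0.0386 0.0408] 0.506 0.568 1926
0.032 [0.0326 0.0347 0.0368] 0.506 0.57 1856
0.036 [0.0294 0.0309 0.0329] 0.506 0.571 1512
0.04 [0.0305 0.0323 0.0338] 0.506 0.57 415
0.044 [0.0345 0.0361 0.0378] 0.506 0.569 427
0.048 [0.0385 0.0402 0.0418] 0.506 0.568 466
0.052 [0.0268 0.0429 0.0455] 0.507 0.572 824
0.056 [0.027  0.0432 0.0459] 0.507 0.572 2794
0.06 [0.0264 0.0281 0.0425] 0.507 0.574 1996
0.064 [0.0227 0.0253 0.0277] 0.507 0.574 616
```

View pics/w4.png

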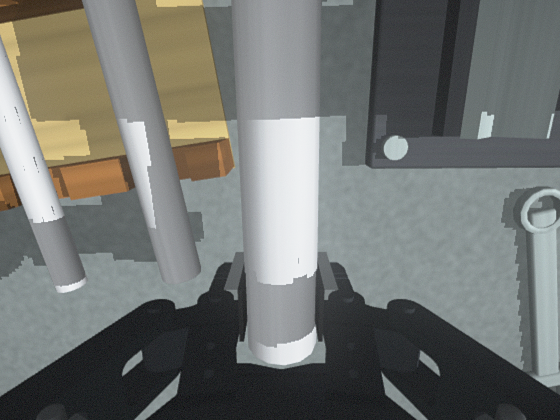

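The wrist view shows the tube level in the fingers, its end at (280,345), with the press base at right from (370,165). The groove fits at y = 0.037, z = 0.030 and agrees with the side view. Now I lower to entry height and go in sideways.

{"api": "arm_command", "payload": {"turn": [[0, 0, 0], [0, 0, 0], [0, 0, 0], [0, 0, 0], [0, 0, 0], [0, 0, 0], [0, 0, 0], [0, 0, 0], [0, 0, 0], [0, 0, 0], [0, 0, 0]], "xyz": [[0, 0, 0.18], [0, 0, 0.18], [0, 0, 0], [0.02, 0.3, 0], [0.02, 0.4, 0], [0.02, 0.4, 0], [0.02, 0.4, 0], [0.03, 0.4, 0], [0.03, 0.38, 0], [0, 0, 0], [0, 0, 0]], "claw": [20, 20, 20, 20, 20, 20, 20, 20, 20, 20, 20]}}

```text
time_s: 9.75
position: [0.4534, 0.0413, 0.0179]
tool_rot: [[0.999, -0.048, -0.0], [-0.048, -0.999, 0.0], [-0.0, -0.0, -1.0]]
ft_force: [0.5, 0.6, -1.0]
grip_width: 0.028
gripper_force: 79.1
```

```bash
python3 tube.py; python3 go.py .4535 .0409 -.002 -2.7
```

```text
tcp [0.4534 0.0413 0.0179] yaw -2.75 F [ 0.5  0.6 -1. ] 0.027961519616356116 79.09317970275879
wrist 19504 yaw -1.85 pitch -0.71 y@tcp 0.041 ztop@tcp 0.0856 x [0.4297 0.5292]
side 353 yaw -2.68 pitch -0.53 y@tcp 0.0494 ztop@tcp 0.0853 x [0.4278 0.6657]
t 9.85 p [0.4533 0.0419 0.0179] turn units [-0.001  0.006  0.008] shift units now-axes [0.004 0.02  0.397] goal-axes [0.004 0.02  0.397] F [-1.1 -0.6 -1.9] grip 0.0281 79.1
```

Lower slowly until it touches.

{"api": "arm_command", "payload": {"turn": [[0, 0, 0], [0, 0, 0], [0, 0, 0], [0, 0, 0], [0, 0, 0], [0, 0, 0]], "xyz": [[0, 0.01, 0.1], [0, 0, 0.1], [0, 0, 0.08], [0, 0, 0.07], [0, 0, 0], [0, 0, 0]], "claw": [20, 20, 20, 20, 20, 20]}}

```text
time_s: 10.45
position: [0.4535, 0.0407, 0.0004]
tool_rot: [[0.999, -0.047, -0.0], [-0.047, -0.999, 0.0], [-0.0, 0.0, -1.0]]
ft_force: [-0.3, -0.5, -1.6]
grip_width: 0.0276
gripper_force: 79.1
```

```bash
python3 tube.py; python3 go.py .4535 .0409 -.002 -2.7
```

```text
tcp [4.535e-01 4.070e-02 4.000e-04] yaw -2.7 F [-0.3 -0.5 -1.6] 0.027628642044445945 79.08910274505615
wrist 19628 yaw -1.88 pitch -0.62 y@tcp 0.0404 ztop@tcp 0.0681 x [0.4297 0.5297]
side 357 yaw -2.87 pitch -0.79 y@tcp 0.048 ztop@tcp 0.0692 x [0.4276 0.6688]
t 10.55 p [0.4536 0.0407 0.0005] turn units [ 0.     0.    -0.001] shift units now-axes [-0.001 -0.004  0.051] goal-axes [-0.001 -0.004  0.051] F [ 1.   0.  -1.9] grip 0.028 79.1
```

{"api": "arm_command", "payload": {"turn": [[0, 0, 0], [0, 0, 0], [0, 0, 0]], "xyz": [[0, 0, 0.02], [0, 0, 0.02], [0, 0, 0]], "claw": [20, 20, 20]}}

```text
time_s: 10.85
position: [0.4536, 0.0406, -0.0015]
tool_rot: [[0.999, -0.047, 0.0], [-0.047, -0.999, -0.0], [0.0, 0.0, -1.0]]
ft_force: [0.0, -0.6, -0.2]
grip_width: 0.0279
gripper_force: 79.1
```

{"api": "arm_command", "payload": {"turn": [[0, 0, 0], [0, 0, 0], [0, 0, 0], [0, 0, 0], [0, 0, 0], [0, 0, 0], [0, 0, 0], [0, 0, 0]], "xyz": [[0, 0, 0], [0, 0, 0], [0, 0, 0], [0, 0, 0], [0, 0, 0], [0, 0, 0], [0, 0, 0], [0, 0, 0]], "claw": [30, 34, 40, 50, 56, 56, 56, 56]}}

```text
time_s: 11.65
position: [0.4535, 0.0407, -0.0016]
tool_rot: [[0.999, -0.047, -0.0], [-0.047, -0.999, 0.0], [-0.0, -0.0, -1.0]]
ft_force: [0.8, -0.5, 0.1]
grip_width: 0.056
gripper_force: 0.0
```

```bash
python3 tube.py
```

```text
tcp [ 0.4535  0.0407 -0.0016] yaw -2.7 F [ 0.8 -0.5  0.1] 0.05600904106681835 0.0
wrist 19615 yaw -3.03 pitch 0.09 y@tcp 0.0419 ztop@tcp 0.0656 x [0.4297 0.5298]
side 360 yaw -3.46 pitch 0.39 y@tcp 0.0485 ztop@tcp 0.0649 x [0.4274 0.6661]
```

The tube has settled level with its top at 0.0656, as it should for a vee at z ≈ 0.030. Now I retreat upward, close the fingers and head for the lever.

{"api": "arm_command", "payload": {"turn": [[0, 0, 0], [0, 0, 0], [0, 0, 0], [0, 0, 0], [0, 0, 0], [0, 0, 0], [0, 0, 0], [0, 0, 0], [0, 0, 0]], "xyz": [[0, 0, -0.3], [0, 0, -0.6], [0, 0, -0.9], [0, 0, -0.9], [0, 0, -0.9], [0, 0, -0.9], [0, 0, -0.4], [0, 0, 0], [0, 0, 0]], "claw": [56, 56, 56, 56, 56, 30, 0, 0, 0]}}

```text
time_s: 12.65
position: [0.4532, 0.0408, 0.2428]
tool_rot: [[0.999, -0.047, -0.001], [-0.047, -0.999, 0.0], [-0.001, -0.0, -1.0]]
ft_force: [0.3, 0.5, 0.2]
grip_width: 0.0004
gripper_force: 0.0
```

```bash
python3 - <<'E'
from h import *
im2,d2,w2=cloud("side"); cv2.imwrite("pics/s5.png",cv2.resize(im2[130:300,200:340],(660,600*660//660)[:2] if 0 else (494,600)))
im,d,w=cloud("wrist")
for nm,i,ww in(("side",im2,w2),("wrist",im,w)):
    m=(i.min(2)>120)&(ww[...,2]>.045)&(ww[...,2]<.07)&(ww[...,1]>.01)&(ww[...,1]<.07)&(ww[...,0]>.40)&(ww[...,0]<.70)
    P=ww[m]
    if len(P)>50:
        c=np.polyfit(P[:,0],P[:,1],1); print(nm,len(P),np.degrees(np.arctan(c[0])),"y@.549",np.polyval(c,.549),np.percentile(P[:,0],[1,99]),np.percentile(P[:,2],[50,95]))
E
python3 go.py .5375 -.250 .24 -2.5
```

```text
side 628 -2.5484539449987893 y@.549 0.0443171210552785 [0.42932074 0.66442133] [0.06191711 0.06748893]
wrist 2262 -2.367450138570546 y@.549 0.03703694571524544 [0.43012985 0.62589882] [0.06343261 0.06596601]
t 12.75 p [0.4529 0.0408 0.242 ] turn units [-0.003  0.035 -0.041] shift units now-axes [1.965 5.729 0.033] goal-axes [1.944 5.736 0.041] F [0.3 0.5 0.1] grip 0.0003 0.0
```

View pics/s5.png

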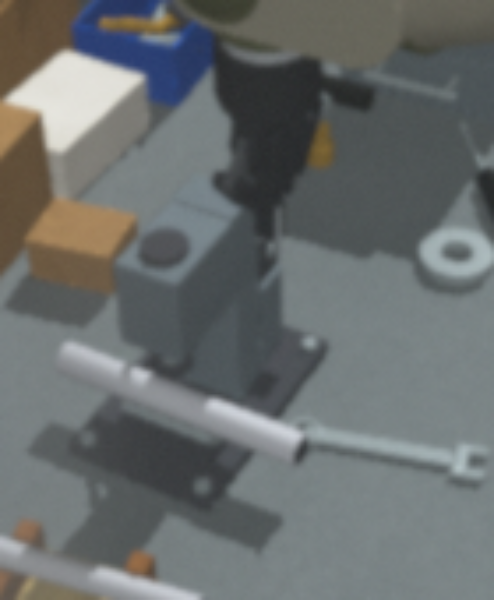

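The crop shows the tube lying in the vee from (60,355) to (305,445), under the pad at (165,365). It measures y = 0.037, yaw -2.4° and centre x ≈ 0.548, all within limits. On to the lever.

{"api": "arm_command", "payload": {"turn": [[0, 0, 0], [0, 0, 0], [0, 0, 0], [0, 0, 0], [0, 0, 0], [0, 0, 0], [0, 0, 0], [0, 0, 0], [0, 0, 0], [0, 0, 0]], "xyz": [[0.245, 0.7, 0], [0.245, 0.72, 0], [0.245, 0.72, 0], [0.245, 0.72, 0], [0.245, 0.72, 0], [0.245, 0.72, 0], [0.245, 0.72, 0], [0.245, 0.71, 0], [0, 0, 0], [0, 0, 0]], "claw": [0, 0, 0, 0, 0, 0, 0, 0, 0, 0]}}

```text
time_s: 13.75
position: [0.5376, -0.2504, 0.2416]
tool_rot: [[0.999, -0.048, -0.003], [-0.048, -0.999, 0.002], [-0.003, -0.002, -1.0]]
ft_force: [0.0, -0.4, 0.5]
grip_width: 0.0002
gripper_force: 0.0
```

```bash
python3 - <<'E'
from h import *
for n in("wrist","side","top"):
    im,d,w=cloud(n)
    m=(im.max(2)<75)&(w[...,2]>.19)&(w[...,2]<.225)&(abs(w[...,0]-.537)<.06)&(abs(w[...,1]+.25)<.03)
    P=w[m]
    if len(P)>30: print(n,len(P),P.mean(0).round(4),np.percentile(P,[2,98],axis=0).round(4).tolist())
    if n=="wrist":cv2.imwrite("pics/w6.png",im)
E
python3 go.py .5375 -.250 .187 -2.7
```

```text
wrist 1464 [ 0.5541 -0.2473  0.2114] [[0.5209, -0.2629, 0.2019], [0.5808, -0.2398, 0.2155]]
side 157 [ 0.5302 -0.2434  0.2084] [[0.4949, -0.2556, 0.1944], [0.5738, -0.2347, 0.2164]]
t 13.9 p [ 0.5377 -0.2491  0.2432] turn units [-0.006  0.009  0.01 ] shift units now-axes [-0.003  0.02   1.124] goal-axes [-0.004  0.019  1.124] F [-0.3 -0.5 -0.5] grip 0.0001 0.0
```

View pics/w6.png

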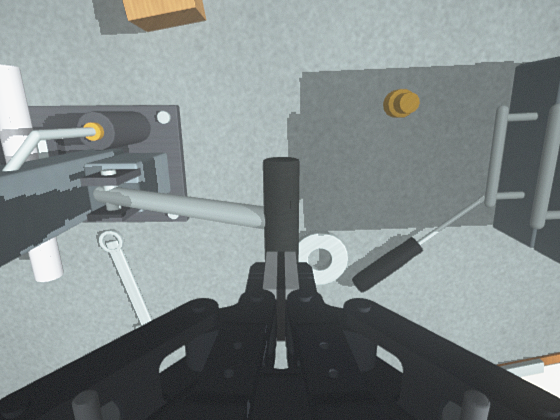

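The wrist view shows the grip bar at (282,205) running up the picture, with the closed fingertips at (282,265) over its middle. I go down close to it, then make the first stroke along its arc.

{"api": "arm_command", "payload": {"turn": [[0, 0, 0], [0, 0, 0], [0, 0, 0], [0, 0, 0], [0, 0, 0], [0, 0, 0]], "xyz": [[0, 0, 0.5], [0, 0, 0.4], [0, 0, 0.2], [0, 0, 0.1], [0, 0, 0.1], [0, 0, 0]], "claw": [0, 0, 0, 0, 0, 0]}}

```text
time_s: 14.5
position: [0.5382, -0.2505, 0.1792]
tool_rot: [[0.999, -0.047, 0.001], [-0.047, -0.999, -0.002], [0.001, 0.001, -1.0]]
ft_force: [-0.8, -0.6, 3.4]
grip_width: 0.0003
gripper_force: 1.6
```

```bash
python3 go.py .5375 -.259 .057 -2.7
```

```text
t 14.5 p [ 0.5382 -0.2505  0.1792] turn units [ 0.017 -0.016 -0.001] shift units now-axes [-0.01   0.167  2.445] goal-axes [-0.007  0.171  2.445] F [-0.8 -0.6  3.4] grip 0.0003 1.6
```

{"api": "arm_command", "payload": {"turn": [[0, 0, 0], [0, 0, 0], [0, 0, 0], [0, 0, 0], [0, 0, 0], [0, 0, 0], [0, 0, 0], [0, 0, 0], [0, 0, 0], [0, 0, 0], [0, 0, 0]], "xyz": [[0, 0.11, 0.24], [0, 0.085, 0.24], [0, 0.065, 0.24], [0, 0.045, 0.24], [0, 0.025, 0.24], [0, 0.01, 0.24], [0, -0.01, 0.24], [0, -0.03, 0.24], [0, -0.05, 0.24], [0, -0.06, 0.24], [0, 0, 0]], "claw": [0, 0, 0, 0, 0, 0, 0, 0, 0, 0, 0]}}

```text
time_s: 15.6
position: [0.5381, -0.2609, 0.0584]
tool_rot: [[0.999, -0.048, 0.002], [-0.047, -0.999, -0.003], [0.002, 0.002, -1.0]]
ft_force: [-0.9, -4.7, 8.3]
grip_width: 0.0001
gripper_force: 4.1
```

```bash
cat > pad.py <<'E'
from h import *
import sys
o=env.observe(); p=np.array(o["position"]); s=(p[2]-.180+.074)/.170
print("t",round(o["time_s"],2),"p",p.round(4),"F",np.round(o["ft_force"],1),"theta",round(.45-np.arcsin(np.clip(s,-1,1)),3))
E
python3 pad.py
```

```text
t 15.6 p [ 0.5381 -0.2609  0.0584] F [-0.9 -4.7  8.3] theta 0.734
```

The first stroke reached θ ≈ 0.73 at 8 N. Now I let it right back up.

{"api": "arm_command", "payload": {"turn": [[0, 0, 0], [0, 0, 0], [0, 0, 0], [0, 0, 0], [0, 0, 0], [0, 0, 0], [0, 0, 0], [0, 0, 0], [0, 0, 0]], "xyz": [[0, 0.07, -0.3], [0, 0.07, -0.5], [0, 0.01, -0.5], [0, -0.06, -0.5], [0, -0.12, -0.4], [0, -0.13, -0.3], [0, -0.03, -0.1], [0, 0, 0], [0, 0, 0]], "claw": [0, 0, 0, 0, 0, 0, 0, 0, 0]}}

```text
time_s: 16.5
position: [0.5376, -0.2501, 0.1873]
tool_rot: [[0.999, -0.047, -0.002], [-0.047, -0.999, 0.001], [-0.002, -0.001, -1.0]]
ft_force: [0.0, 0.2, 0.6]
grip_width: -0.0002
gripper_force: 0.0
```

```bash
python3 pad.py
python3 - <<'E'
from h import *
im,d,w=cloud("side"); m=(w[...,2]>.17)&(w[...,2]<.225)&(im.max(2)<75)&(abs(w[...,1]+.25)<.03)&(w[...,0]<.53)&(w[...,0]>.49); print("grip z",np.percentile(w[m][:,2],[50,95]) if m.any() else None)
# pad column pixels: dark disc below head
P=w[235:275,225:265].reshape(-1,3); q=P[(abs(P[:,0]-.549)<.02)&(P[:,2]>.066)&(P[:,2]<.128)&(P[:,1]>.035)&(P[:,1]<.065)]; print("pad z",len(q),np.percentile(q[:,2],[2,10,50,90]).round(4) if len(q) else None)
E
```

```text
t 16.5 p [ 0.5376 -0.2501  0.1873] F [0.  0.2 0.6] theta -0.048
grip z [0.20884475 0.21634664]
pad z 42 [0.0667 0.0671 0.0933 0.0977]
```

{"api": "arm_command", "payload": {"turn": [[0, 0, 0], [0, 0, 0], [0, 0, 0], [0, 0, 0], [0, 0, 0], [0, 0, 0], [0, 0, 0], [0, 0, 0], [0, 0, 0], [0, 0, 0], [0, 0, 0], [0, 0, 0]], "xyz": [[0, 0, 0.15], [0, 0.11, 0.24], [0, 0.085, 0.24], [0, 0.065, 0.24], [0, 0.045, 0.24], [0, 0.025, 0.24], [0, 0.01, 0.24], [0, -0.01, 0.24], [0, -0.03, 0.24], [0, -0.05, 0.24], [0, -0.06, 0.25], [0, 0, 0]], "claw": [0, 0, 0, 0, 0, 0, 0, 0, 0, 0, 0, 0]}}

```text
time_s: 17.75
position: [0.5376, -0.2608, 0.0593]
tool_rot: [[0.999, -0.048, 0.0], [-0.048, -0.999, -0.002], [0.001, 0.002, -1.0]]
ft_force: [-0.5, -4.2, 8.1]
grip_width: -0.0003
gripper_force: 4.1
```

```bash
python3 pad.py
```

```text
t 17.75 p [ 0.5376 -0.2608  0.0593] F [-0.5 -4.2  8.1] theta 0.728
```

{"api": "arm_command", "payload": {"turn": [[0, 0, 0], [0, 0, 0], [0, 0, 0], [0, 0, 0], [0, 0, 0], [0, 0, 0], [0, 0, 0], [0, 0, 0], [0, 0, 0]], "xyz": [[0, 0.07, -0.3], [0, 0.07, -0.5], [0, 0.01, -0.5], [0, -0.06, -0.5], [0, -0.12, -0.4], [0, -0.13, -0.3], [0, -0.03, -0.1], [0, 0, 0], [0, 0, 0]], "claw": [0, 0, 0, 0, 0, 0, 0, 0, 0]}}

```text
time_s: 18.65
position: [0.5375, -0.2502, 0.1889]
tool_rot: [[0.999, -0.047, -0.002], [-0.047, -0.999, 0.001], [-0.002, -0.001, -1.0]]
ft_force: [0.3, 0.6, -0.0]
grip_width: 0.0
gripper_force: 0.0
```

```bash
python3 pad.py
python3 - <<'E'
from h import *
im,d,w=cloud("side")
P=w[235:275,225:265].reshape(-1,3); q=P[(abs(P[:,0]-.549)<.02)&(P[:,2]>.06)&(P[:,2]<.128)&(P[:,1]>.03)&(P[:,1]<.07)]; print(np.histogram(q[:,2],bins=np.arange(.06,.13,.004)))
E
```

```text
t 18.65 p [ 0.5375 -0.2502  0.1889] F [ 0.3  0.6 -0. ] theta -0.06
(array([29, 15,  2,  0,  2, 10, 22, 10,  6,  5,  0,  0,  0,  0,  0,  0,  0]), array([0.06 , 0.064, 0.068, 0.072, 0.076, 0.08 , 0.084, 0.088, 0.092,
       0.096, 0.1  , 0.104, 0.108, 0.112, 0.116, 0.12 , 0.124, 0.128]))
```

After two strokes the pad's lower edge is about 12 mm above the tube. I make the third stroke in pieces, watching the force.

{"api": "arm_command", "payload": {"turn": [[0, 0, 0], [0, 0, 0], [0, 0, 0], [0, 0, 0], [0, 0, 0], [0, 0, 0], [0, 0, 0], [0, 0, 0], [0, 0, 0]], "xyz": [[0, 0, 0.17], [0, 0.11, 0.24], [0, 0.085, 0.24], [0, 0.065, 0.24], [0, 0.045, 0.24], [0, 0.025, 0.24], [0, 0.01, 0.24], [0, -0.01, 0.24], [0, 0, 0]], "claw": [0, 0, 0, 0, 0, 0, 0, 0, 0]}}

```text
time_s: 19.6
position: [0.5371, -0.2683, 0.0966]
tool_rot: [[0.999, -0.048, 0.0], [-0.048, -0.999, -0.002], [0.0, 0.002, -1.0]]
ft_force: [-1.4, -5.1, 8.0]
grip_width: 0.0003
gripper_force: 4.1
```

{"api": "arm_command", "payload": {"turn": [[0, 0, 0], [0, 0, 0], [0, 0, 0], [0, 0, 0]], "xyz": [[0, -0.02, 0.12], [0, -0.02, 0.12], [0, -0.02, 0.12], [0, 0, 0]], "claw": [0, 0, 0, 0]}}

```text
time_s: 20.0
position: [0.5375, -0.2654, 0.0794]
tool_rot: [[0.999, -0.048, 0.001], [-0.048, -0.999, -0.003], [0.001, 0.003, -1.0]]
ft_force: [-0.6, -5.9, 7.5]
grip_width: -0.0
gripper_force: 4.2
```

{"api": "arm_command", "payload": {"turn": [[0, 0, 0], [0, 0, 0], [0, 0, 0], [0, 0, 0]], "xyz": [[0, -0.02, 0.12], [0, -0.03, 0.12], [0, -0.03, 0.12], [0, 0, 0]], "claw": [0, 0, 0, 0]}}

```text
time_s: 20.4
position: [0.5377, -0.2613, 0.0614]
tool_rot: [[0.999, -0.048, 0.001], [-0.048, -0.999, -0.003], [0.001, 0.003, -1.0]]
ft_force: [-1.2, -5.8, 8.9]
grip_width: 0.0003
gripper_force: 4.2
```

{"api": "arm_command", "payload": {"turn": [[0, 0, 0], [0, 0, 0]], "xyz": [[0, -0.01, 0.05], [0, 0, 0]], "claw": [0, 0]}}

```text
time_s: 20.6
position: [0.5377, -0.2609, 0.0593]
tool_rot: [[0.999, -0.048, 0.001], [-0.048, -0.999, -0.003], [0.001, 0.003, -1.0]]
ft_force: [-1.2, -4.2, 8.1]
grip_width: 0.0
gripper_force: 4.3
```

{"api": "arm_command", "payload": {"turn": [[0, 0, 0], [0, 0, 0], [0, 0, 0], [0, 0, 0], [0, 0, 0], [0, 0, 0], [0, 0, 0], [0, 0, 0], [0, 0, 0]], "xyz": [[0, 0.07, -0.3], [0, 0.07, -0.5], [0, 0.01, -0.5], [0, -0.06, -0.5], [0, -0.12, -0.4], [0, -0.13, -0.3], [0, -0.03, -0.1], [0, 0, 0], [0, 0, 0]], "claw": [0, 0, 0, 0, 0, 0, 0, 0, 0]}}

```text
time_s: 21.5
position: [0.5375, -0.2497, 0.1878]
tool_rot: [[0.999, -0.047, -0.002], [-0.047, -0.999, 0.001], [-0.002, -0.001, -1.0]]
ft_force: [-0.0, -1.2, -0.4]
grip_width: -0.0004
gripper_force: 0.0
```

```bash
python3 pad.py
python3 - <<'E'
from h import *
im,d,w=cloud("side")
P=w[235:275,225:265].reshape(-1,3); q=P[(abs(P[:,0]-.549)<.02)&(P[:,2]>.06)&(P[:,2]<.128)&(P[:,1]>.03)&(P[:,1]<.07)]; print(np.histogram(q[:,2],bins=np.arange(.06,.10,.002)))
E
```

```text
t 21.5 p [ 0.5375 -0.2497  0.1878] F [-0.  -1.2 -0.4] theta -0.052
(array([11,  5,  4,  4,  3,  7,  6,  7, 10, 12,  5,  4,  3,  4,  8,  0,  3,
        2,  1,  0]), array([0.06 , 0.062, 0.064, 0.066, 0.068, 0.07 , 0.072, 0.074, 0.076,
       0.078, 0.08 , 0.082, 0.084, 0.086, 0.088, 0.09 , 0.092, 0.094,
       0.096, 0.098, 0.1  ]))
```

Three strokes and the lever still runs free at about 8 N. The pad must be within a few millimetres, so the fourth stroke goes in small steps.

{"api": "arm_command", "payload": {"turn": [[0, 0, 0], [0, 0, 0], [0, 0, 0], [0, 0, 0], [0, 0, 0]], "xyz": [[0, 0, 0.16], [0, 0.11, 0.24], [0, 0.085, 0.24], [0, 0.04, 0.14], [0, 0, 0]], "claw": [0, 0, 0, 0, 0]}}

```text
time_s: 22.05
position: [0.5376, -0.2631, 0.1498]
tool_rot: [[0.999, -0.048, 0.001], [-0.048, -0.999, -0.002], [0.001, 0.002, -1.0]]
ft_force: [0.2, -3.7, 8.3]
grip_width: -0.0002
gripper_force: 4.4
```

{"api": "arm_command", "payload": {"turn": [[0, 0, 0], [0, 0, 0], [0, 0, 0]], "xyz": [[0, 0.02, 0.09], [0, 0.02, 0.09], [0, 0, 0]], "claw": [0, 0, 0]}}

```text
time_s: 22.35
position: [0.5375, -0.2655, 0.1415]
tool_rot: [[0.999, -0.048, 0.002], [-0.048, -0.999, -0.004], [0.002, 0.004, -1.0]]
ft_force: [-1.6, -5.9, 9.6]
grip_width: 0.0004
gripper_force: 4.7
```

{"api": "arm_command", "payload": {"turn": [[0, 0, 0], [0, 0, 0], [0, 0, 0]], "xyz": [[0, 0.015, 0.09], [0, 0.015, 0.09], [0, 0, 0]], "claw": [0, 0, 0]}}

```text
time_s: 22.65
position: [0.5375, -0.2673, 0.1325]
tool_rot: [[0.999, -0.048, 0.002], [-0.048, -0.999, -0.004], [0.002, 0.004, -1.0]]
ft_force: [-1.3, -6.3, 9.7]
grip_width: 0.0001
gripper_force: 4.8
```

{"api": "arm_command", "payload": {"turn": [[0, 0, 0], [0, 0, 0], [0, 0, 0]], "xyz": [[0, 0.01, 0.09], [0, 0.01, 0.09], [0, 0, 0]], "claw": [0, 0, 0]}}

```text
time_s: 22.95
position: [0.5375, -0.2683, 0.1236]
tool_rot: [[0.999, -0.048, 0.002], [-0.048, -0.999, -0.004], [0.002, 0.004, -1.0]]
ft_force: [-0.8, -6.3, 9.9]
grip_width: -0.0002
gripper_force: 4.8
```

{"api": "arm_command", "payload": {"turn": [[0, 0, 0], [0, 0, 0], [0, 0, 0]], "xyz": [[0, 0.005, 0.09], [0, 0.005, 0.09], [0, 0, 0]], "claw": [0, 0, 0]}}

```text
time_s: 23.25
position: [0.5376, -0.2691, 0.1148]
tool_rot: [[0.999, -0.048, 0.002], [-0.048, -0.999, -0.005], [0.002, 0.005, -1.0]]
ft_force: [-1.3, -8.2, 10.7]
grip_width: 0.0002
gripper_force: 5.2
```

{"api": "arm_command", "payload": {"turn": [[0, 0, 0], [0, 0, 0], [0, 0, 0]], "xyz": [[0, 0, 0.09], [0, 0, 0.09], [0, 0, 0]], "claw": [0, 0, 0]}}

```text
time_s: 23.55
position: [0.5377, -0.2692, 0.1059]
tool_rot: [[0.999, -0.048, 0.003], [-0.048, -0.999, -0.005], [0.003, 0.005, -1.0]]
ft_force: [-1.8, -8.0, 12.0]
grip_width: 0.0
gripper_force: 5.6
```

It's biting: 12 N and rising. I keep going in small steps.

{"api": "arm_command", "payload": {"turn": [[0, 0, 0], [0, 0, 0], [0, 0, 0]], "xyz": [[0, -0.005, 0.09], [0, -0.005, 0.09], [0, 0, 0]], "claw": [0, 0, 0]}}

```text
time_s: 23.85
position: [0.5378, -0.2688, 0.0971]
tool_rot: [[0.999, -0.048, 0.003], [-0.048, -0.999, -0.005], [0.003, 0.005, -1.0]]
ft_force: [-1.6, -7.7, 12.2]
grip_width: -0.0003
gripper_force: 6.0
```

{"api": "arm_command", "payload": {"turn": [[0, 0, 0], [0, 0, 0], [0, 0, 0]], "xyz": [[0, -0.01, 0.08], [0, -0.01, 0.08], [0, 0, 0]], "claw": [0, 0, 0]}}

```text
time_s: 24.15
position: [0.538, -0.268, 0.0893]
tool_rot: [[0.999, -0.048, 0.003], [-0.048, -0.999, -0.006], [0.004, 0.006, -1.0]]
ft_force: [-1.4, -8.4, 12.8]
grip_width: -0.0001
gripper_force: 6.3
```

{"api": "arm_command", "payload": {"turn": [[0, 0, 0], [0, 0, 0], [0, 0, 0]], "xyz": [[0, -0.015, 0.08], [0, -0.015, 0.08], [0, 0, 0]], "claw": [0, 0, 0]}}

```text
time_s: 24.45
position: [0.5382, -0.2665, 0.0814]
tool_rot: [[0.999, -0.048, 0.004], [-0.048, -0.999, -0.006], [0.004, 0.006, -1.0]]
ft_force: [-0.8, -8.9, 13.8]
grip_width: 0.0002
gripper_force: 6.7
```

{"api": "arm_command", "payload": {"turn": [[0, 0, 0], [0, 0, 0], [0, 0, 0]], "xyz": [[0, -0.02, 0.07], [0, -0.02, 0.07], [0, 0, 0]], "claw": [0, 0, 0]}}

```text
time_s: 24.75
position: [0.5384, -0.2644, 0.0746]
tool_rot: [[0.999, -0.048, 0.004], [-0.048, -0.999, -0.006], [0.004, 0.006, -1.0]]
ft_force: [-0.8, -7.8, 13.8]
grip_width: -0.0003
gripper_force: 6.9
```

About 15 N, so roughly 55 N of pad force, at θ ≈ 0.64. A further 10 mm completes a full stroke and should stay well under the limit.

{"api": "arm_command", "payload": {"turn": [[0, 0, 0], [0, 0, 0], [0, 0, 0], [0, 0, 0]], "xyz": [[0, -0.02, 0.07], [0, -0.02, 0.07], [0, -0.02, 0.07], [0, 0, 0]], "claw": [0, 0, 0, 0]}}

```text
time_s: 25.15
position: [0.5386, -0.2619, 0.0643]
tool_rot: [[0.999, -0.048, 0.004], [-0.048, -0.999, -0.007], [0.005, 0.007, -1.0]]
ft_force: [-1.0, -9.0, 14.9]
grip_width: -0.0001
gripper_force: 7.3
```

```bash
python3 pad.py
```

```text
t 25.15 p [ 0.5386 -0.2619  0.0643] F [-1.  -9.  14.9] theta 0.698
```

16.6 N, about 70 N of pad force. I let the lever spring back up.

{"api": "arm_command", "payload": {"turn": [[0, 0, 0], [0, 0, 0], [0, 0, 0], [0, 0, 0], [0, 0, 0], [0, 0, 0], [0, 0, 0], [0, 0, 0], [0, 0, 0]], "xyz": [[0, 0.05, -0.3], [0, 0.07, -0.5], [0, 0.01, -0.5], [0, -0.06, -0.5], [0, -0.12, -0.4], [0, -0.13, -0.3], [0, -0.02, -0.01], [0, 0, 0], [0, 0, 0]], "claw": [0, 0, 0, 0, 0, 0, 0, 0, 0]}}

```text
time_s: 26.05
position: [0.5375, -0.2484, 0.1867]
tool_rot: [[0.999, -0.047, -0.002], [-0.047, -0.999, 0.002], [-0.003, -0.001, -1.0]]
ft_force: [-0.5, -0.4, -0.1]
grip_width: -0.0002
gripper_force: 0.0
```

{"api": "arm_command", "payload": {"turn": [[0, 0, 0], [0, 0, 0], [0, 0, 0], [0, 0, 0]], "xyz": [[0, 0.04, 0.2], [0, 0.06, 0.2], [0, 0.05, 0.15], [0, 0, 0]], "claw": [0, 0, 0, 0]}}

```text
time_s: 26.45
position: [0.5372, -0.2563, 0.1594]
tool_rot: [[0.999, -0.048, -0.002], [-0.048, -0.999, 0.001], [-0.002, -0.001, -1.0]]
ft_force: [-0.9, -2.5, 2.8]
grip_width: 0.0002
gripper_force: 1.8
```

{"api": "arm_command", "payload": {"turn": [[0, 0, 0], [0, 0, 0], [0, 0, 0]], "xyz": [[0, 0.02, 0.08], [0, 0.02, 0.07], [0, 0, 0]], "claw": [0, 0, 0]}}

```text
time_s: 26.75
position: [0.5374, -0.2579, 0.1531]
tool_rot: [[0.999, -0.047, -0.0], [-0.047, -0.999, 0.0], [-0.0, -0.0, -1.0]]
ft_force: [-0.4, -2.5, 4.0]
grip_width: 0.0001
gripper_force: 1.9
```

{"api": "arm_command", "payload": {"turn": [[0, 0, 0], [0, 0, 0]], "xyz": [[0, 0.01, 0.08], [0, 0, 0]], "claw": [0, 0]}}

```text
time_s: 26.95
position: [0.5376, -0.2583, 0.1491]
tool_rot: [[0.999, -0.047, -0.0], [-0.047, -0.999, 0.0], [-0.0, -0.0, -1.0]]
ft_force: [-1.2, -3.0, 4.2]
grip_width: 0.0003
gripper_force: 1.9
```

{"api": "arm_command", "payload": {"turn": [[0, 0, 0], [0, 0, 0]], "xyz": [[0, 0.02, 0.08], [0, 0, 0]], "claw": [0, 0]}}

```text
time_s: 27.15
position: [0.5374, -0.2593, 0.145]
tool_rot: [[0.999, -0.047, -0.0], [-0.047, -0.999, 0.0], [-0.0, -0.0, -1.0]]
ft_force: [0.3, -3.0, 4.1]
grip_width: -0.0003
gripper_force: 1.9
```

{"api": "arm_command", "payload": {"turn": [[0, 0, 0], [0, 0, 0]], "xyz": [[0, 0.05, 0.08], [0, 0.02, 0]], "claw": [0, 0]}}

```text
time_s: 27.35
position: [0.5371, -0.262, 0.1405]
tool_rot: [[0.999, -0.047, -0.001], [-0.047, -0.999, 0.002], [-0.001, -0.002, -1.0]]
ft_force: [0.9, 2.6, 1.8]
grip_width: 0.0001
gripper_force: 1.3
```

{"api": "arm_command", "payload": {"turn": [[0, 0, 0], [0, 0, 0]], "xyz": [[0, 0.03, 0.07], [0, 0, 0]], "claw": [0, 0]}}

```text
time_s: 27.55
position: [0.5372, -0.2641, 0.1373]
tool_rot: [[0.999, -0.047, -0.001], [-0.047, -0.999, 0.001], [-0.001, -0.001, -1.0]]
ft_force: [-0.2, 1.9, 2.4]
grip_width: -0.0001
gripper_force: 1.3
```

Still idle at about 3 N where the fourth stroke already needed 8 N, so the ram is holding ahead of the lever. I push on in small steps to find the knock.

{"api": "arm_command", "payload": {"turn": [[0, 0, 0], [0, 0, 0], [0, 0, 0]], "xyz": [[0, 0.02, 0.08], [0, 0.01, 0.08], [0, 0, 0]], "claw": [0, 0, 0]}}

```text
time_s: 27.85
position: [0.5372, -0.2661, 0.1294]
tool_rot: [[0.999, -0.047, -0.0], [-0.047, -0.999, -0.0], [-0.0, 0.0, -1.0]]
ft_force: [1.2, -0.5, 4.1]
grip_width: -0.0003
gripper_force: 1.6
```

{"api": "arm_command", "payload": {"turn": [[0, 0, 0], [0, 0, 0], [0, 0, 0]], "xyz": [[0, 0.01, 0.08], [0, 0.01, 0.08], [0, 0, 0]], "claw": [0, 0, 0]}}

```text
time_s: 28.15
position: [0.5371, -0.2673, 0.1215]
tool_rot: [[0.999, -0.047, -0.0], [-0.047, -0.999, -0.001], [-0.0, 0.001, -1.0]]
ft_force: [-0.7, -2.4, 4.0]
grip_width: -0.0001
gripper_force: 1.8
```

{"api": "arm_command", "payload": {"turn": [[0, 0, 0], [0, 0, 0], [0, 0, 0]], "xyz": [[0, 0.005, 0.1], [0, 0, 0.1], [0, 0, 0]], "claw": [0, 0, 0]}}

```text
time_s: 28.45
position: [0.5369, -0.2671, 0.1112]
tool_rot: [[0.999, -0.047, -0.001], [-0.047, -0.999, 0.0], [-0.001, -0.0, -1.0]]
ft_force: [0.1, -2.0, 3.5]
grip_width: 0.0001
gripper_force: 1.9
```

{"api": "arm_command", "payload": {"turn": [[0, 0, 0], [0, 0, 0], [0, 0, 0]], "xyz": [[0, 0, 0.1], [0, 0, 0.1], [0, 0, 0]], "claw": [0, 0, 0]}}

```text
time_s: 28.75
position: [0.5369, -0.2669, 0.1012]
tool_rot: [[0.999, -0.047, -0.001], [-0.047, -0.999, 0.001], [-0.001, -0.001, -1.0]]
ft_force: [0.4, -3.3, 4.2]
grip_width: 0.0001
gripper_force: 1.9
```

{"api": "arm_command", "payload": {"turn": [[0, 0, 0], [0, 0, 0], [0, 0, 0]], "xyz": [[0, -0.01, 0.08], [0, -0.01, 0.08], [0, 0, 0]], "claw": [0, 0, 0]}}

```text
time_s: 29.05
position: [0.5371, -0.2659, 0.0934]
tool_rot: [[0.999, -0.047, -0.0], [-0.047, -0.999, 0.001], [-0.0, -0.0, -1.0]]
ft_force: [-0.1, -2.1, 4.1]
grip_width: 0.0002
gripper_force: 2.0
```

{"api": "arm_command", "payload": {"turn": [[0, 0, 0], [0, 0, 0], [0, 0, 0]], "xyz": [[0, -0.01, 0.08], [0, -0.015, 0.08], [0, 0, 0]], "claw": [0, 0, 0]}}

```text
time_s: 29.35
position: [0.5373, -0.2652, 0.0861]
tool_rot: [[0.999, -0.047, 0.0], [-0.047, -0.999, -0.001], [0.0, 0.001, -1.0]]
ft_force: [-1.7, -4.4, 8.0]
grip_width: 0.0001
gripper_force: 3.6
```

{"api": "arm_command", "payload": {"turn": [[0, 0, 0], [0, 0, 0], [0, 0, 0]], "xyz": [[0, -0.02, 0.08], [0, -0.02, 0.08], [0, 0, 0]], "claw": [0, 0, 0]}}

```text
time_s: 29.65
position: [0.5377, -0.2638, 0.0787]
tool_rot: [[0.999, -0.047, 0.001], [-0.047, -0.999, -0.002], [0.001, 0.002, -1.0]]
ft_force: [-1.5, -4.7, 10.8]
grip_width: 0.0003
gripper_force: 5.2
```

{"api": "arm_command", "payload": {"turn": [[0, 0, 0], [0, 0, 0]], "xyz": [[0, -0.02, 0.08], [0, 0, 0]], "claw": [0, 0]}}

```text
time_s: 29.85
position: [0.5378, -0.2634, 0.0751]
tool_rot: [[0.999, -0.047, 0.002], [-0.047, -0.999, -0.004], [0.002, 0.004, -1.0]]
ft_force: [-2.0, -6.7, 11.8]
grip_width: 0.0004
gripper_force: 5.9
```

{"api": "arm_command", "payload": {"turn": [[0, 0, 0], [0, 0, 0]], "xyz": [[0, -0.02, 0.06], [0, 0, 0]], "claw": [0, 0]}}

```text
time_s: 30.05
position: [0.538, -0.2624, 0.0725]
tool_rot: [[0.999, -0.047, 0.002], [-0.047, -0.999, -0.004], [0.003, 0.004, -1.0]]
ft_force: [-1.9, -6.3, 13.7]
grip_width: 0.0006
gripper_force: 6.5
```

It goes heavy only at z ≈ 0.073, about 15 N, where it rejoins the fourth stroke's curve. So the ram had kept about 55 N with the lever up. I release and move clear.

{"api": "arm_command", "payload": {"turn": [[0, 0, 0], [0, 0, 0], [0, 0, 0], [0, 0, 0], [0, 0, 0], [0, 0, 0], [0, 0, 0], [0, 0, 0], [0, 0, 0], [0, 0, 0]], "xyz": [[0, 0.05, -0.3], [0, 0.06, -0.5], [0, 0.01, -0.5], [0, -0.06, -0.5], [0, -0.12, -0.4], [0, -0.1, -0.4], [0, 0, -0.6], [0, 0, -0.6], [0, 0, 0], [0, 0, 0]], "claw": [0, 0, 0, 0, 0, 0, 0, 0, 0, 0]}}

```text
time_s: 31.05
position: [0.5376, -0.2522, 0.2602]
tool_rot: [[0.999, -0.047, -0.001], [-0.047, -0.999, 0.001], [-0.001, -0.001, -1.0]]
ft_force: [-0.9, 0.2, -1.2]
grip_width: -0.0003
gripper_force: 0.0
```

Run:
```python
from h import *
for n in("side","wrist"):
    im,d,w=cloud(n)
    m=(im.max(2)<75)&(w[...,2]>.17)&(w[...,2]<.225)&(abs(w[...,1]+.25)<.03)&(w[...,0]>.49)&(w[...,0]<.585); P=w[m]; print(n,"grip z",len(P),np.percentile(P[:,2],[50,97]).round(4) if len(P) else None)
    m=(im.min(2)>120)&(w[...,2]>.045)&(w[...,2]<.08)&(w[...,1]>.01)&(w[...,1]<.07)&(w[...,0]>.40)&(w[...,0]<.70); P=w[m]
    if len(P)>50:
        c=np.polyfit(P[:,0],P[:,1],1); print(n,"tube",len(P),"yaw",np.degrees(np.arctan(c[0])),"y",np.polyval(c,.549),"x",np.percentile(P[:,0],[1,99]),"z",np.percentile(P[:,2],[50,95]))
    if n=="side": cv2.imwrite("pics/s7.png",cv2.resize(im[130:300,200:340],(494,600)))
o=env.observe(); print(o["time_s"],o["position"],np.round(o["ft_force"],1))
```

```text
side grip z 156 [0.2099 0.2167]
side tube 591 yaw -2.490509566343146 y 0.04444725103417674 x [0.42946976 0.66411067] z [0.06103113 0.06689736]
wrist grip z 1247 [0.2122 0.2152]
wrist tube 3672 yaw -2.302808580672571 y 0.030658835539531366 x [0.43046398 0.666801  ] z [0.06248557 0.06593867]
31.15 [ 0.5373371  -0.25225056  0.25923227] [ 0.2 -0.2 -0.8]
```

View pics/s7.png

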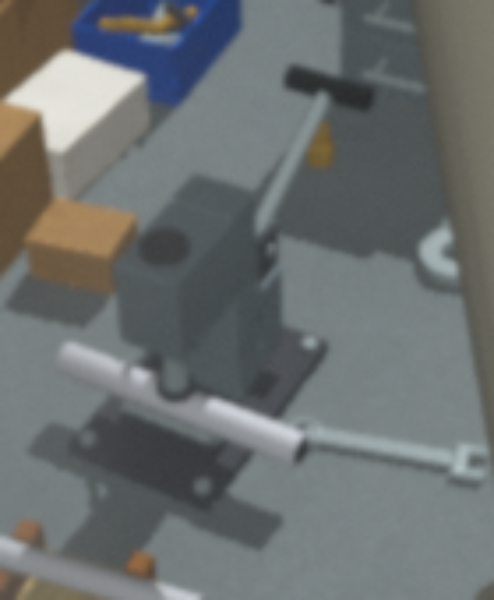

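The picture shows the pad down on the tube at (178,385), the tube unmoved from (60,355) to (305,445), and the lever up with its grip at (330,88). The fingers are clear of everything, so I hand in.

```bash
python3 -c "
from rig import env; print(env.close_job())"
```

```text
the job is handed in; nothing more can be done
None
```

The 30 mm tube is laid in the vee block and let go, the pad holds it with about 55 N (estimated from the lever force), the lever is back up, and the job was handed in at 31 s; no verdict came back.

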